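# Make up a planing kit and a fence-stop kit

### The job

Make up the two kits from the loose hardware on the bench. The planing kit goes in the long tray with three pockets: the wooden wedge in the middle pocket and one bench dog in each end pocket (either dog at either end); the fence-stop kit goes in the shorter tray with two pockets: the aluminium stop bracket in the larger pocket and the black star knob in the smaller one. Everything ends flat on its pocket floor, the same way up as it stands now, and the glue bottle, screw jar and tape measure are left alone.

Things in the scene. Friction and masses are not known exactly. Their poses are not given: they have to be found in the camera images.
- long_tray: Light plywood tray standing loose on the bench (0.8 kg), 76 (its x) by 246 (its y) mm, 14 mm high over all, floor 5 mm thick, walls 5 mm. Three open pockets in a row along its y: the middle one 66 (x) by 94 (y) mm centred at y = 0, the end ones 66 by 66 mm centred at y = +85 and y = -85 mm. Origin: centre of the underside, z up.
- short_tray: Light plywood tray standing loose on the bench (0.8 kg), 76 (its x) by 175 (its y) mm, 14 mm high, floor 5 mm, walls 5 mm. Two open pockets along its y: the larger, 66 (x) by 94 (y) mm, centred at y = -35.5 mm; the smaller, 66 by 66 mm, centred at y = +49.5 mm. Origin: centre of the underside, z up.
- round_dog: Steel bench dog standing on its head: a round head, 38 mm across and 11 mm thick, flat on the bench, and a plain round shank, 20 mm in diameter, rising from it to 55 mm height. Origin: centre of the underside, z up. About 0.18 kg.
- square_dog: Steel bench dog standing on its head: a square head, 36 by 36 mm and 11 mm thick, flat on the bench, and a plain round shank, 20 mm in diameter, rising from it to 55 mm height. Origin: centre of the underside, z up. About 0.18 kg.
- wedge: Plain light-wood wedge lying on its flat base, 30 (its x) by 70 (its y) mm; the top slopes up along +y from 16 mm height at the thin end to 40 mm at the thick end (28 mm in the middle). The two long sides are upright and parallel, 30 mm apart. Origin: centre of the underside, z up. About 0.05 kg.
- stop_bracket: Aluminium fence-stop bracket, L-shaped in section: a foot 38 (its x) by 62 (its y) by 8 mm flat on the bench and an upright plate 10 mm thick (x from -19 to -9 mm, centred at x = -14 mm), 44 mm wide along y, rising to 54 mm height. Origin: centre of the foot's underside, z up. About 0.12 kg.
- star_knob: Black plastic five-lobed star knob lying hub up: lobes 44 mm across and 16 mm high, a round hub 22 mm in diameter rising to 40 mm with a small brass insert on top. Origin: centre of the underside, z up. About 0.06 kg.
- glue_bottle: Bystander: white glue bottle with an orange cap, 56 mm across, 170 mm high, loose, to be left alone. Origin: centre of the underside.
- screw_jar: Bystander: glass jar with a steel cap, 68 mm across, 75 mm high, loose, to be left alone. Origin: centre of the underside.
- tape_measure: Bystander: yellow and black tape measure, 66 by 36 mm and 62 mm high, loose, to be left alone. Origin: centre of the underside.
Things that resemble listed ones, but are neither listed nor needed, are in the scene too. Leave any pink look-alike of the stop_bracket alone. Leave any blue look-alike of the round_dog alone.

How it is judged:
By the outcome, as a careful person would: the job done as asked, in the order asked, and still so for the second after the job is handed in, with the robot touching nothing.
It also fails if it takes over 115 s, if anything falls off the work surface, if the arm or the gripper's body presses on something with over 40 N, if the wrist force passes 120 N, or if a joint passes its speed limit or range.

### The arm

A 6-joint arm with a two-finger parallel gripper is mounted at the origin on the work surface. World frame = base frame: x ahead of the robot, y to its left, z up, the work surface at z = 0. Lengths are in mm, angles in rad, forces in N, time in s.
With the tool pointing down it reaches from about 350 to 775 mm from the base axis. Payload 7.3 kg.
Tool frame: the origin (TCP) lies midway between the tips of the shut fingers; the grasp point (between the pads) lies 19 mm behind it; z points along the fingers, y is the line along which they close (so a half turn about z gives the same grasp; the last joint's range is limited). The gripper opens to 92 mm and grips with 3 to 60 N. Pads are 19 mm wide; open, the fingers measure 130 mm over their backs; the gripper's body (75 mm by 190 mm) begins 47 mm behind the grasp point.
Start: joints at [1.07, 0.342, 1.524, -0, 1.275, -0.146], TCP at [182.374, 492.328, 200.441] pointing down, gripper open.
Joint ranges: [-2.53, 2.53], [-0.77, 2.02], [0.04, 2.7], [-1, 4.14], [0.28, 2.66], [-3.11, 3.11]. Speed limits (rad/s): [2.57, 2.57, 3.14, 3.14, 3.14, 3.14].

### API

Orientations are given as a rotation vector (axis times angle).
In Python, from station import arm gives the robot as it stands.
- The arm moves only by the tool servo_tool, never from a script. Its argument "increments" is a list of rows, each a list of 7 numbers: the opening, from -1 (shut) to 1 (fully open), then the shift along the tool's x, y, z in units of 300 mm (1.0 is 300 mm), then the turn, a rotation vector about the tool's x, y, z in units of 60 degrees (1.0 is 60 degrees). In form: [[grip, x, y, z, ax, ay, az], ...]. A call has 1 to 8 rows; each row shifts and turns the commanded pose from where the row before left it, along the tool's axes as they then stand; what a row does not reach is not made up. A row lasts 1/10 s, in which the tool goes at most 50 mm and 8.59 degrees, less where a joint would pass 70% of its speed; a pose out of reach is approached as far as the arm can. A call with a number of a shift or a turn outside -1 to 1 is refused whole. A call with a gripper value outside its range is refused whole. The fingers move at their own pace and stop on an object; "squeeze" is the grip in N (left out, the last holds). Time passes only in rows, so rows that do not move let the fingers close. It gives the time, the measured TCP pose, the force, the opening and the grip force at its end, in the units of the state.
- arm.read_state(): the state, without advancing time (a new reading comes with each control period).
- arm.read_camera(name): name is "side" or "top" or "wrist"; returns the picture (384x512x3 uint8, red, green, blue); there is no depth.
- arm.camera_info(name): a dict with "fx", "fy", "cx", "cy" (pixels), "rvec" (rotation vector, rad) and "tvec" (3), from world to camera coordinates, as OpenCV has them; the wrist camera has in their place "T_tool_cam" (4x4, takes a point from camera to tool coordinates, whose origin is the TCP and whose axes are the flange's). Camera axes: x right, y down, z forward; pixel columns grow to the right and rows downward; lengths in mm; the calibration is good to about 2 mm. A picture is of the moment at which its call begins: read the wrist's pose just before it. camera_info takes no time and is no camera call.
- arm.close_job(): hands the job in; it is judged then, once.
The state is a dict: "time": time; "joint_pos": joint angles; "qvel": joint speeds; "joint_torque": joint torques, N m; "eef_pos": TCP position; "tcp_rot": TCP orientation; "wrist_force": force on the tool from outside, world axes, zero at the start; "wrist_torque": the same for the moment, N m; "width": finger opening in mm; "grasp_force": force on a finger pad.
Only numpy, scipy, OpenCV 4.12 (cv2) and the standard library are available. Lean on these libraries where they do the work, as an engineer would, in place of code of your own. Each camera call takes 0.05 s, during which the arm holds its last target. There are 200 camera calls.

## Working session

There is one attempt and no reset: what is moved stays moved. The work goes in short steps, Python scripts to look and compute and a tool call to move; the robot and the scene stay as the last step left them, time stands still between calls to the robot, and variables do not carry over. Pictures are saved under pics/ and viewed, at most 14 in all, crops included, and the job is handed in when it is done.

Besides the shell and the picture viewer there is one more tool, called in YAML: its name, and indented under it one key for each argument. servo_tool: Moves the arm, as the interface text tells. Its arguments: {"type":"object","properties":{"increments":{"type":"array"},"squeeze":{"type":"number"}},"required":["increments"]}

```bash
mkdir -p pics; ls; python3 - <<'E'
from station import arm
import cv2
for n in ("top","side"):
    im=arm.read_camera(n); cv2.imwrite(f"pics/{n}0.png",im[:,:,::-1]); print(n,arm.camera_info(n))
print(arm.camera_info("wrist")); print(arm.read_state())
E
```

```text
pics
top {'fx': 477.0315724177013, 'fy': 477.0315724177013, 'cx': 257.89243271422276, 'cy': 185.70943644087302, 'rvec': array([ 2.18189659, -2.15879638,  0.11230338]), 'tvec': array([3.48328604e-02, 5.78458294e+02, 1.26818466e+03])}
side {'fx': 444.64346382009654, 'fy': 444.64346382009654, 'cx': 261.2958766189145, 'cy': 194.47776570269767, 'rvec': array([ 2.15937307, -0.43712266,  0.25066024]), 'tvec': array([-540.68521103,  159.48545843, 1027.46170019])}
{'fx': 300.2402362948773, 'fy': 300.2402362948773, 'cx': 259.05255408680915, 'cy': 192.12713267023867, 'T_tool_cam': array([[ 1.25443502e-03, -9.57953806e-01, -2.86919732e-01,
         7.85742428e+01],
       [ 9.99999166e-01,  1.11345138e-03,  6.54534936e-04,
        -6.99960148e-01],
       [-3.07543062e-04, -2.86920314e-01,  9.57954403e-01,
        -1.84388479e+02],
       [ 0.00000000e+00,  0.00000000e+00,  0.00000000e+00,
         1.00000000e+00]])}
{'time': 0.1, 'joint_pos': array([ 1.07001914e+00,  3.42667277e-01,  1.52492339e+00, -3.99972116e-06,
        1.27540736e+00, -1.46037234e-01]), 'qvel': array([-0.00109514, -0.00250073, -0.00253342,  0.00135773, -0.00089868,
       -0.00031056]), 'joint_torque': array([ 1.25635561e-03, -4.32003236e+01, -2.44696265e+01,  7.18443585e-02,
        5.24819177e-02, -3.91360459e-05]), 'eef_pos': array([182.15988825, 491.9546759 , 199.80644197]), 'tcp_rot': array([-5.54227000e-01, -3.09186824e+00,  2.09472411e-03]), 'wrist_force': array([-0.25524554, -0.074467  ,  0.51618277]), 'wrist_torque': array([ 0.04720571,  0.00429929, -0.03180211]), 'grasp_force': 0.0, 'width': 91.3876340737785}
```

View pics/top0.png

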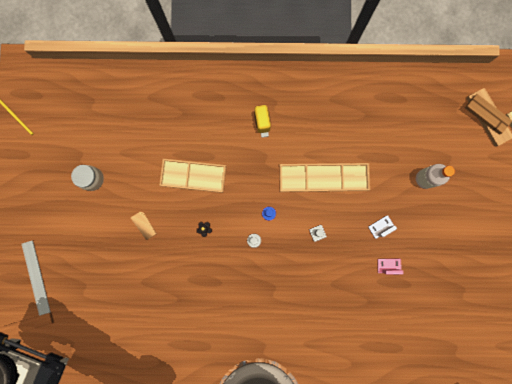

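View pics/side0.png

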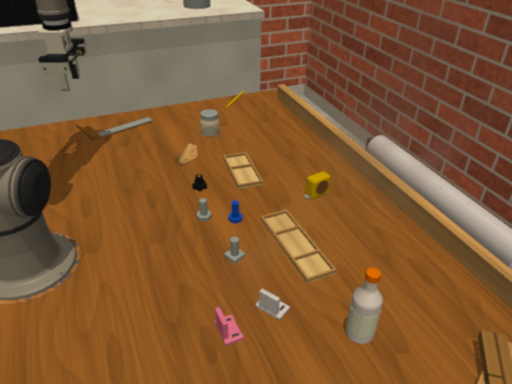

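The top view shows the short tray at (193,175), the long tray at (325,177), wedge (142,225), knob (204,229), round dog (254,240), blue look-alike (269,213), square dog (318,233), bracket (383,227) and pink look-alike (390,267). The side view agrees with this. Next I'll turn these pixels into coarse positions.

```bash
cat > h.py <<'E'
import numpy as np, cv2
from scipy.spatial.transform import Rotation as R
from station import arm
def cam(name, st=None):
    i=arm.camera_info(name); K=np.array([[i["fx"],0,i["cx"]],[0,i["fy"],i["cy"]],[0,0,1]])
    if name=="wrist":
        T=np.eye(4); T[:3,:3]=R.from_rotvec(st["tcp_rot"]).as_matrix(); T[:3,3]=st["eef_pos"]
        T=T@i["T_tool_cam"]; return K,T[:3,:3],T[:3,3]
    Rm=R.from_rotvec(i["rvec"]).as_matrix(); return K,Rm.T,-Rm.T@i["tvec"]
def ray(c,px,z):
    K,Rw,o=c; px=np.atleast_2d(np.array(px,float))
    d=(np.linalg.inv(K)@np.c_[px,np.ones(len(px))].T).T@Rw.T
    return (o+d*((np.asarray(z)-o[2])/d[:,2])[:,None])[:,:2]
def snap(tag):
    st=arm.read_state(); im=arm.read_camera("wrist")
    cv2.imwrite(f"pics/{tag}.png",im[:,:,::-1]); np.savez(f"pics/{tag}.npz",im=im,rot=st["tcp_rot"],pos=st["eef_pos"])
    return im,st
def load(tag):
    f=np.load(f"pics/{tag}.npz"); return f["im"],dict(tcp_rot=f["rot"],eef_pos=f["pos"])
def hsv(im): return cv2.cvtColor(im,cv2.COLOR_RGB2HSV)
def blobs(mask,amin):
    cs,_=cv2.findContours(mask.astype(np.uint8),cv2.RETR_EXTERNAL,cv2.CHAIN_APPROX_NONE)
    return [c[:,0,:] for c in cs if cv2.contourArea(c)>amin]
E
python3 - <<'E'
from h import *
c=cam("top")
for n,p,z in [("short",(193,175),10),("long",(325,177),10),("wedge",(142,225),20),("knob",(204,229),20),("round",(254,240),20),("blue",(269,213),20),("sq",(318,233),20),("brk",(383,227),10),("pink",(390,267),10),("bottle",(428,178),80),("jar",(85,178),60),("tape",(262,118),40)]:
    print(n,ray(c,p,[z])[0].round())
print(R.from_rotvec(arm.read_state()["tcp_rot"]).as_matrix().round(2))
E
```

```text
short [608. 186.]
long [ 607. -179.]
wedge [469. 320.]
knob [460. 151.]
round [431.  15.]
blue [505. -25.]
sq [ 452. -158.]
brk [ 470. -338.]
pink [ 362. -355.]
bottle [ 598. -439.]
jar [591. 466.]
tape [764.  -3.]
[[-0.94  0.35 -0.  ]
 [ 0.35  0.94 -0.  ]
 [ 0.   -0.   -1.  ]]
```

servo_tool:
  increments:
    - [1,-0.137,-0.07,-0.025,0,0,0]
    - [1,-0.137,-0.07,-0.025,0,0,0]
    - [1,-0.137,-0.07,-0.025,0,0,0]
    - [1,-0.137,-0.07,-0.025,0,0,0]
    - [1,-0.137,-0.07,-0.025,0,0,0]
    - [1,-0.137,-0.07,-0.025,0,0,0]
    - [1,-0.137,-0.07,-0.025,0,0,0]
    - [1,-0.137,-0.07,-0.025,0,0,0]
  squeeze: 20

```text
time: 0.9
eef_pos: [433.1, 218.9, 260.5]
tcp_rot: [-0.554, -3.092, -0.0]
wrist_force: [0.6, 1.4, 0.7]
width: 91.8
grasp_force: 0.0
```

servo_tool:
  increments:
    - [1,0,0,0,0,0,-0.113]
    - [1,0,0,0,0,0,-0.113]
    - [1,0,0,0,0,0,-0.113]
    - [1,0,0,0,0,0,0]
    - [1,0,0,0,0,0,0]

```text
time: 1.4
eef_pos: [432.2, 220.5, 260.2]
tcp_rot: [-0.005, -3.141, 0.0]
wrist_force: [-1.2, -0.0, -0.8]
width: 91.6
grasp_force: 0.0
```

```bash
python3 -c "
from h import *
im,st=snap('w1'); print(st['time'],st['eef_pos'],R.from_rotvec(st['tcp_rot']).as_matrix().round(3))"
```

```text
1.4 [432.15675392 220.54940859 260.1919835 ] [[-1.     0.003 -0.   ]
 [ 0.003  1.    -0.   ]
 [ 0.    -0.    -1.   ]]
```

View pics/w1.png

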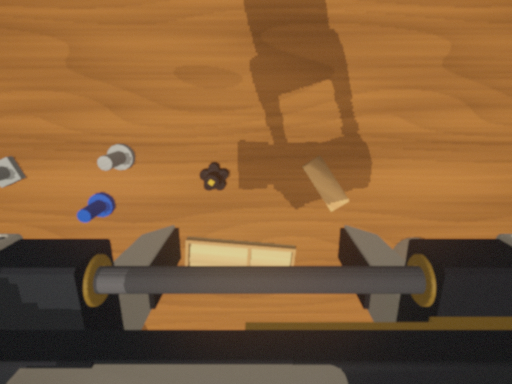

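The wrist view shows the wedge at (325,185), knob (213,178), round dog (123,157) and blue dog (103,205). The short tray is partly hidden by the gripper, so I'll move further out for two survey shots.

servo_tool:
  increments:
    - [1,-0.12,0,0,0,0,0]
    - [1,-0.12,0,0,0,0,0]
    - [1,-0.12,0,0,0,0,0]
    - [1,0,0,0,0,0,0]
    - [1,0,0,0,0,0,0]

```text
time: 1.95
eef_pos: [540.1, 220.6, 259.5]
tcp_rot: [-0.002, -3.14, 0.0]
wrist_force: [-0.1, -0.4, -0.6]
width: 92.0
grasp_force: 0.0
```

```bash
python3 -c "
from h import *
im,st=snap('w2'); print(st['time'],st['eef_pos'])"
```

```text
1.95 [540.14281778 220.55781654 259.47068402]
```

servo_tool:
  increments:
    - [1,0,-0.16,0,0,0,0]
    - [1,0,-0.16,0,0,0,0]
    - [1,0,-0.16,0,0,0,0]
    - [1,0,-0.16,0,0,0,0]
    - [1,0,-0.16,0,0,0,0]
    - [1,0,-0.16,0,0,0,0]
    - [1,0,-0.16,0,0,0,0]
    - [1,0,-0.16,0,0,0,0]

```text
time: 2.8
eef_pos: [539.3, -164.3, 261.4]
tcp_rot: [-0.0, 3.141, -0.0]
wrist_force: [-0.2, 0.1, 0.2]
width: 91.7
grasp_force: 0.0
```

servo_tool:
  increments:
    - [1,0,-0.1,0,0,0,0]
    - [1,0,0,0,0,0,0]
    - [1,0,0,0,0,0,0]

```text
time: 3.1
eef_pos: [539.7, -192.8, 260.8]
tcp_rot: [0.002, 3.141, 0.001]
wrist_force: [-0.3, -0.5, 0.1]
width: 91.9
grasp_force: 0.0
```

```bash
python3 -c "
from h import *
im,st=snap('w3'); print(st['time'],st['eef_pos'],st['tcp_rot'])
a=cv2.imread('pics/w2.png')[:300];b=cv2.imread('pics/w3.png')[:300]
cv2.imwrite('pics/w23.png',np.vstack([a,b]))"
```

```text
3.1 [ 539.73266688 -192.82549993  260.7588376 ] [1.76773701e-03 3.14139952e+00 1.01202058e-03]
```

View pics/w23.png

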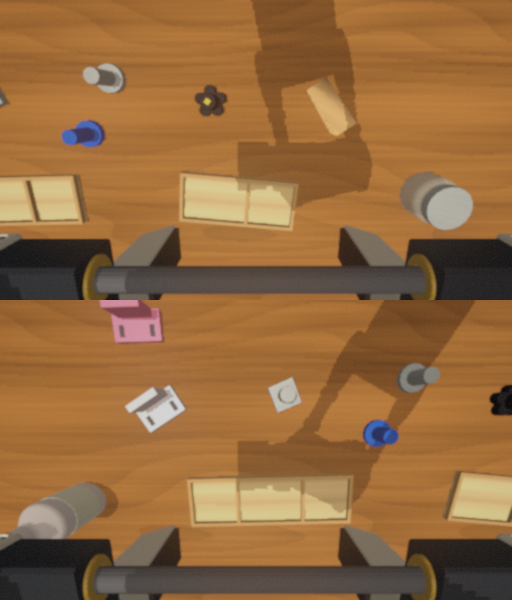

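Both trays are fully visible. Short tray: corners about (180,174) to (297,229) in w2, larger pocket on the left (−y). Long tray: (188,178) to (352,225) in w3. Wedge (330,107) and knob (210,100) are in w2; square dog (285,94), bracket (157,107) and round dog head (414,78) are in w3. Next I'll measure them with masks.

```bash
python3 - <<'E'
from h import *
for t,pts in [("w2",dict(bench=(150,50),benchsh=(300,50),ply=(215,195),plysh=(280,205),rim=(182,200),wedge=(325,98),wedgeside=(342,130),dogtop=(92,74),doghead=(115,82),wedge2=(318,90))),("w3",dict(brk=(160,112),brkup=(140,98),sq=(275,98),rdh=(410,84),plysh=(320,210),benchsh=(340,140),ply=(210,200)))]:
    im,st=load(t); h=hsv(im)
    for n,p in pts.items(): print(t,n,h[p[1],p[0]])
E
python3 - <<'E'
import cv2,numpy as np
a=cv2.imread('pics/w2.png');b=cv2.imread('pics/w3.png')
f=lambda i,x,y:cv2.resize(i[y:y+75,x:x+130],None,fx=3,fy=3,interpolation=cv2.INTER_CUBIC)
cv2.imwrite('pics/z1.png',np.vstack([np.hstack([f(a,290,65),f(a,75,50)]),np.hstack([f(b,110,70),f(b,240,55)])]))
E
```

```text
w2 bench [ 15 168 175]
w2 benchsh [ 14 165 124]
w2 ply [ 21  98 217]
w2 plysh [ 20 100 214]
w2 rim [ 17 126 188]
w2 wedge [ 17 123 208]
w2 wedgeside [ 17 123 213]
w2 dogtop [ 23  23 181]
w2 doghead [ 14  39 125]
w2 wedge2 [ 17 125 200]
w3 brk [ 30   1 212]
w3 brkup [ 30  10 210]
w3 sq [ 22  20 193]
w3 rdh [23 21 98]
w3 plysh [ 23  91 214]
w3 benchsh [ 15 169 164]
w3 ply [ 20  99 214]
```

View pics/z1.png

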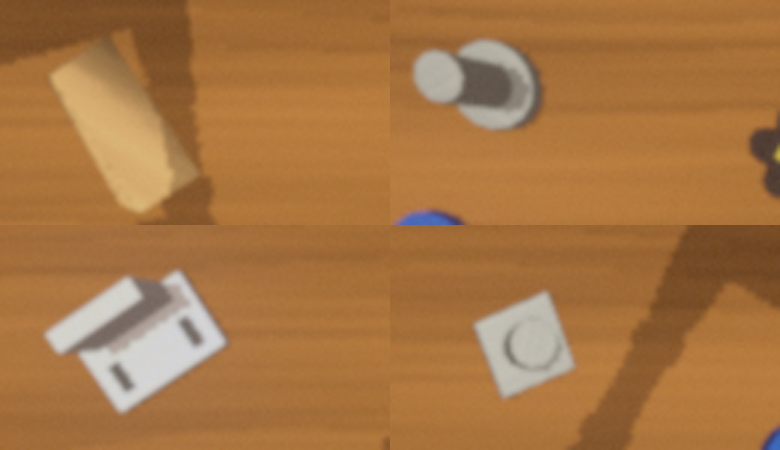

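The crops give clean corner points for the wedge, round dog, bracket (upright top and foot) and square dog (head and shank top). Now I'll cast rays through them.

```bash
python3 - <<'E'
from h import *
i2,s2=load("w2"); i3,s3=load("w3"); c2=cam("wrist",s2); c3=cam("wrist",s3)
def cv(p,ox,oy,tx,ty): return [((x-ox)/3+tx,(y-oy)/3+ty) for x,y in p]
W=cv([(50,75),(122,205),(140,213),(198,180),(105,37)],0,0,290,65)
w=ray(c2,W,[0,0,40,40,16]); print("wedge",w.round(1).tolist()); print(np.linalg.norm(np.diff(w,axis=0),axis=1))
print("round top",ray(c2,cv([(438,77)],390,0,75,50),[55]))
S=cv([(547,292),(575,367),(503,398),(474,323),(533,343)],390,225,240,55)
s=ray(c3,S,[11]*4+[55]); print("sq",s.round(1).tolist(),s[:4].mean(0),np.linalg.norm(np.diff(s[:4],axis=0),axis=1))
B=cv([(45,333),(133,277),(145,293),(62,353),(178,270),(227,343),(122,412)],0,225,110,70)
b=ray(c3,B,[54]*4+[8]*3); print("brk",b.round(1).tolist(),"plate top ctr",b[:4].mean(0)); print(np.linalg.norm(np.diff(b,axis=0),axis=1))
d=b[5]-b[6]; print("foot dir y",np.degrees(np.arctan2(d[1],d[0])))
# trays
for n,im,c,(x0,y0,x1,y1) in [("short",i2,c2,(165,160,310,238)),("long",i3,c3,(175,165,365,235))]:
    h=hsv(im).astype(int); m=np.zeros(h.shape[:2],np.uint8); m[y0:y1,x0:x1]=((h[...,1]<140))[y0:y1,x0:x1]
    m=cv2.morphologyEx(m,cv2.MORPH_CLOSE,np.ones((5,5)))
    bl=max(blobs(m,500),key=len)
    g=ray(c,bl,np.full(len(bl),14)); r=cv2.minAreaRect(g.astype(np.float32)); print(n,r, cv2.boxPoints(r).round(0).tolist())
# knob
for n,im,c,(x0,y0,x1,y1) in [("knob",i2,c2,(185,75,240,125))]:
    h=hsv(im).astype(int); m=np.zeros(h.shape[:2],np.uint8); m[y0:y1,x0:x1]=(h[...,2]<90)[y0:y1,x0:x1]
    bl=max(blobs(m,100),key=len); (u,v),rr=cv2.minEnclosingCircle(bl); print(n,(u,v),rr,ray(c,[(u,v)],[16]))
    br=np.zeros_like(m); br[y0:y1,x0:x1]=((h[...,1]>150)&(abs(h[...,0]-25)<8)&(h[...,2]>130))[y0:y1,x0:x1]
    print([ (b.mean(0),ray(c,[b.mean(0)],[40])) for b in blobs(br,4)])
# dogs via mask
h=hsv(i3); m=np.zeros(h.shape[:2],np.uint8); m[60:95,395:430]=1
E
```

```text
wedge [[444.6, 287.1], [504.5, 324.8], [504.1, 323.6], [489.8, 348.0], [429.2, 308.5]]
[70.74266445  1.24344199 28.28406495 72.36994712]
round top [[430.18026846  16.77266156]]
sq [[428.8, -147.7], [461.2, -133.7], [475.1, -166.7], [442.0, -180.5], [451.7, -157.4]] [ 451.79053377 -157.16570128] [35.31975373 35.79475768 35.82180835]
brk [[465.6, -360.6], [443.5, -321.7], [449.8, -317.4], [473.7, -354.5], [438.5, -315.9], [470.7, -295.8], [502.5, -348.2]] plate top ctr [ 458.16473818 -338.54437635]
[44.74691805  7.5846827  44.17704017 52.2569638  37.99460179 61.29556437]
foot dir y 121.25641070485439
short ((604.7495727539062, 187.51150512695312), (175.2776336669922, 79.36405944824219), 84.63897705078125) [[557.0, 104.0], [636.0, 97.0], [652.0, 271.0], [573.0, 278.0]]
long ((610.4706420898438, -164.16966247558594), (271.4194641113281, 96.29198455810547), 89.9800033569336) [[562.0, -300.0], [659.0, -300.0], [659.0, -28.0], [562.0, -28.0]]
knob (210.5, 100.97058868408203) 15.328399658203125 [[459.34425471 154.19423267]]
[(array([206.76470588, 100.88235294]), array([[459.36790741, 153.10105366]]))]
```

```bash
python3 - <<'E'
from h import *
i3,s3=load("w3"); c=cam("wrist",s3)
h=hsv(i3).astype(int); x0,y0,x1,y1=180,170,360,232
for th in (115,125,133):
    m=np.zeros(h.shape[:2],np.uint8); m[y0:y1,x0:x1]=((h[...,1]<th)&(h[...,2]>130))[y0:y1,x0:x1]
    m=cv2.morphologyEx(m,cv2.MORPH_CLOSE,np.ones((9,9)))
    bl=max(blobs(m,500),key=len); print(th,bl.min(0),bl.max(0))
    g=ray(c,bl,np.full(len(bl),14)); r=cv2.minAreaRect(g.astype(np.float32)); print(r, cv2.boxPoints(r).round(0).tolist())
g=ray(c,[(238,200),(302,200)],[14,14]);print("dividers",g)
E
```

```text
115 [192 179] [359 229]
((604.062744140625, -164.28268432617188), (258.950439453125, 78.65984344482422), 86.89588928222656) [[558.0, -291.0], [636.0, -296.0], [650.0, -37.0], [572.0, -33.0]]
125 [189 178] [359 229]
((605.4948120117188, -166.67620849609375), (261.9438171386719, 80.90987396240234), 88.09501647949219) [[561.0, -296.0], [642.0, -299.0], [650.0, -37.0], [569.0, -34.0]]
133 [188 175] [359 229]
((604.04541015625, -167.64866638183594), (263.4165344238281, 85.47337341308594), 88.48023986816406) [[558.0, -298.0], [643.0, -300.0], [650.0, -37.0], [565.0, -35.0]]
dividers [[ 602.62460673 -224.55411448]
 [ 602.64530763 -127.84155747]]
```

```bash
python3 - <<'E'
from h import *
i3,s3=load("w3"); c=cam("wrist",s3)
g=ray(c,[(188.5,178.5),(351.5,176.5),(353,224),(190.5,226)],[14]*4);print(g.round(1),g.mean(0),np.linalg.norm(np.diff(g,axis=0),axis=1))
f=cv2.resize(cv2.imread('pics/w3.png')[160:240,170:370],None,fx=4,fy=4,interpolation=cv2.INTER_CUBIC); cv2.imwrite('pics/z2.png',f)
E
```

```text
[[ 569.2 -297.1]
 [ 566.1  -56.2]
 [ 641.8  -47.2]
 [ 645.  -299.1]] [ 605.53338523 -174.90398804] [240.84569173  76.16976046 251.88261358]
```

View pics/z2.png

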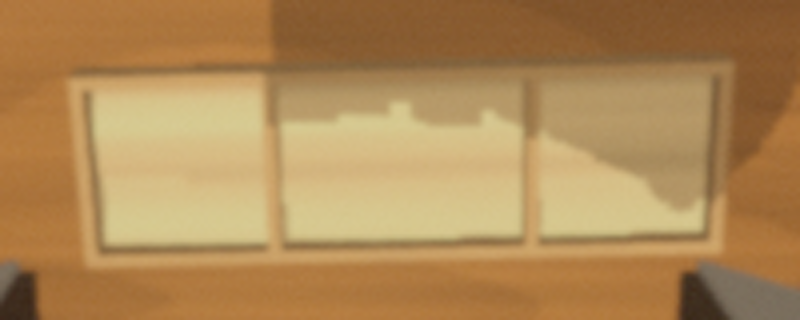

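The long tray's outer rim corners in this crop are (74,76), (731,64), (722,250), (93,264), with dividers at x ≈ 272 and 530.

```bash
python3 - <<'E'
from h import *
i3,s3=load("w3"); c=cam("wrist",s3)
g=ray(c,[(188.5,179),(352.75,176),(350.5,222.5),(193.25,226)],[14]*4);print(g.round(1),g.mean(0),np.linalg.norm(np.diff(g,axis=0),axis=1))
for a,b in((1,0),(2,3)): d=g[a]-g[b]; print(np.degrees(np.arctan2(d[1],d[0])))
s=arm.read_state(); print(s['joint_pos'].round(2))
E
```

```text
[[ 569.9 -297.1]
 [ 565.4  -54.5]
 [ 639.3  -51.3]
 [ 645.  -294.8]] [ 604.90890653 -174.42929875] [242.69870248  73.95603229 243.57201955]
91.06944089761485
91.35784305957063
[-0.48  0.4   1.28  0.    1.47 -2.05]
```

servo_tool:
  increments:
    - [1,0.0195,0.156,0,0,0,0]
    - [1,0.0195,0.156,0,0,0,0]
    - [1,0.0195,0.156,0,0,0,0]
    - [1,0.0195,0.156,0,0,0,0]
    - [1,0.0195,0.156,0,0,0,0]
    - [1,0.0195,0.156,0,0,0,0]
    - [1,0.0195,0.156,0,0,0,0]
    - [1,0.0195,0.156,0,0,0,0]

```text
time: 3.95
eef_pos: [491.6, 184.5, 261.1]
tcp_rot: [-0.004, 3.141, 0.001]
wrist_force: [1.4, 0.2, -0.0]
width: 91.8
grasp_force: 0.0
```

servo_tool:
  increments:
    - [0.3,0.0195,0.156,0,0,0,0]
    - [0.3,0.0195,0.156,0,0,0,0]
    - [0.3,0.0195,0.156,0,0,0,0]
    - [0.3,0,0,0.1,0,0,-0.1355]
    - [0.3,0,0,0.1,0,0,-0.1355]
    - [0.3,0,0,0.1,0,0,-0.1355]
    - [0.3,0,0,0.1,0,0,-0.1355]
    - [0.3,0,0,0,0,0,0]

```text
time: 4.75
eef_pos: [472.0, 321.5, 137.1]
tcp_rot: [0.883, -3.007, 0.002]
wrist_force: [-0.5, -0.6, -0.6]
width: 59.8
grasp_force: 0.0
```

servo_tool:
  increments:
    - [0.3,0,0,0.1,0,0,0]
    - [0.3,0,0,0.1,0,0,0]
    - [0.3,0,0,0,0,0,0]
    - [0.3,0,0,0,0,0,0]

```text
time: 5.15
eef_pos: [476.1, 322.3, 82.2]
tcp_rot: [-0.878, 3.015, 0.001]
wrist_force: [0.4, 0.1, 0.7]
width: 59.8
grasp_force: 0.0
```

```bash
python3 - <<'E'
from h import *
im,st=snap('w4'); print(st['eef_pos'],R.from_rotvec(st['tcp_rot']).as_matrix().round(3))
E
```

```text
[476.11754482 322.2591845   82.22552007] [[-0.844 -0.537  0.001]
 [-0.537  0.844  0.001]
 [-0.002 -0.    -1.   ]]
```

View pics/w4.png

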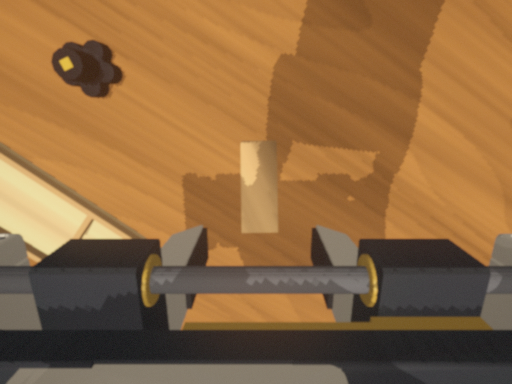

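The wedge is centred between the fingers (x≈259) and aligned with them. I'll descend and grip.

servo_tool:
  increments:
    - [0.3,0,0,0.1,0,0,0]
    - [0.3,0,0,0.1,0,0,0]
    - [0.3,0,0,0.033,0,0,0]
    - [0.3,0,0,0,0,0,0]
    - [0.3,0,0,0,0,0,0]

```text
time: 5.7
eef_pos: [477.1, 322.1, 12.4]
tcp_rot: [-0.879, 3.013, 0.001]
wrist_force: [0.7, 0.2, 0.9]
width: 59.5
grasp_force: 0.0
```

servo_tool:
  increments:
    - [-0.7,0,0,0,0,0,0]
    - [-0.7,0,0,0,0,0,0]
    - [-0.7,0,0,0,0,0,0]
    - [-0.7,0,0,0,0,0,0]
    - [-0.7,0,0,0,0,0,0]
    - [-0.7,0,0,0,0,0,0]
  squeeze: 20

```text
time: 6.3
eef_pos: [476.0, 321.4, 10.5]
tcp_rot: [-0.88, 3.016, 0.0]
wrist_force: [-0.4, 0.5, -0.1]
width: 16.6
grasp_force: 0.0
```

```bash
python3 - <<'E'
from h import *
im,st=snap('w5'); print(st['eef_pos'],st['width'],st['grasp_force'])
E
```

```text
[475.9690102  321.36941113  10.54290228] 16.554471919818248 0.0
```

View pics/w5.png

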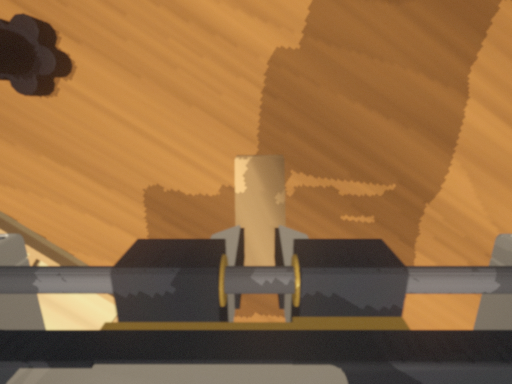

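The fingers appear to overlap the wedge's sides with no grip force. I'll check where the wedge is now.

```bash
python3 - <<'E'
from h import *
for t,p in (("w4",[(241,142),(275,142),(242,233),(278,233)]),("w5",[(235,157),(284,155)])):
    im,st=load(t); c=cam("wrist",st)
    for z in (0,16,28,40):
        g=ray(c,p,[z]*len(p)); print(t,z,g.round(1).tolist(),np.linalg.norm(g[1]-g[0]).round(1), (np.linalg.norm(g[3]-g[2]).round(1),np.linalg.norm(g[2]-g[0]).round(1)) if len(p)>2 else "")
im,st=snap("w6"); cv2.imwrite("pics/w6z.png",cv2.resize(im[140:330,190:330,::-1],None,fx=3,fy=3))
a=arm.read_camera("side"); cv2.imwrite("pics/s1.png",cv2.resize(a[90:200,130:260,::-1],None,fx=5,fy=5,interpolation=cv2.INTER_CUBIC))
E
```

```text
w4 0 [[446.6, 285.1], [430.4, 310.4], [520.6, 331.6], [501.9, 361.0]] 30.0 (np.float64(34.8), np.float64(87.5))
w4 16 [[444.3, 284.8], [429.2, 308.6], [513.9, 328.5], [496.3, 356.1]] 28.2 (np.float64(32.7), np.float64(82.2))
w4 28 [[442.6, 284.5], [428.2, 307.2], [508.9, 326.2], [492.2, 352.5]] 26.9 (np.float64(31.1), np.float64(78.3))
w4 40 [[441.0, 284.3], [427.2, 305.8], [503.9, 323.9], [488.0, 348.8]] 25.5 (np.float64(29.6), np.float64(74.4))
w5 0 [[446.9, 284.6], [428.5, 310.9]] 32.1 
w5 16 [[443.8, 284.1], [426.9, 308.3]] 29.4 
w5 28 [[441.5, 283.8], [425.7, 306.3]] 27.5 
w5 40 [[439.2, 283.5], [424.6, 304.4]] 25.5
```

View pics/s1.png

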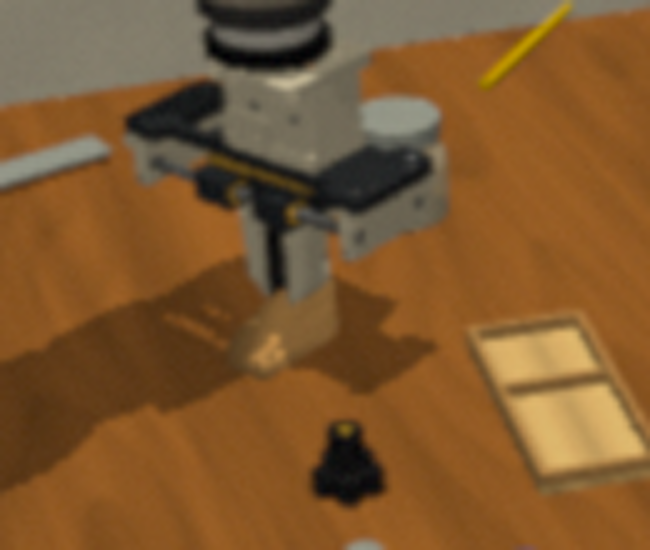

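View pics/w6z.png

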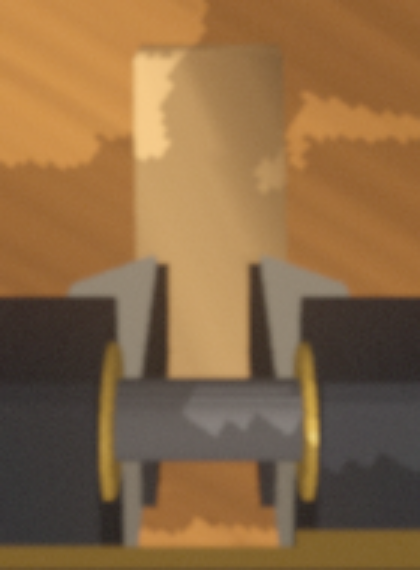

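```bash
python3 - <<'E'
from h import *
K,Rw,o=cam("side")
def proj(p): q=(np.array(p,float)-o)@Rw; q=q@K.T; return ((q[:2]/q[2]-[130,90])*5).round()
st=arm.read_state(); e=st["eef_pos"]; T=R.from_rotvec(st["tcp_rot"]).as_matrix()
w=st["width"]/2
for z in (0,-10,-20,-30):
    print(z,"TCP",proj(e+T@[0,0,z]),[ (a,proj(e+T@[a[0],a[1],z])) for a in [(9.5,w),(-9.5,w),(9.5,w+10),(9.5,-w),(-9.5,-w),(9.5,-w-10)]])
u=np.array([np.cos(.567),np.sin(.567)]);v=np.array([-u[1],u[0]])
for a in (-35,35):
    for b in (-15,15):
        for z in (0,16,40): print("wedge",a,b,z,proj([*(np.array([467,317])+a*u+b*v),z]))
print(st["eef_pos"],st["joint_pos"],st["wrist_force"])
E
```

```text
0 TCP [293. 325.] [((9.5, 6.961877559319541), array([275., 328.])), ((-9.5, 6.961877559319541), array([295., 315.])), ((9.5, 16.96187755931954), array([263., 323.])), ((9.5, -6.961877559319541), array([291., 334.])), ((-9.5, -6.961877559319541), array([311., 322.])), ((9.5, -16.96187755931954), array([303., 339.]))]
-10 TCP [292. 311.] [((9.5, 6.961877559319541), array([274., 314.])), ((-9.5, 6.961877559319541), array([294., 302.])), ((9.5, 16.96187755931954), array([262., 309.])), ((9.5, -6.961877559319541), array([290., 321.])), ((-9.5, -6.961877559319541), array([310., 308.])), ((9.5, -16.96187755931954), array([302., 325.]))]
-20 TCP [291. 297.] [((9.5, 6.961877559319541), array([272., 300.])), ((-9.5, 6.961877559319541), array([293., 288.])), ((9.5, 16.96187755931954), array([261., 296.])), ((9.5, -6.961877559319541), array([289., 307.])), ((-9.5, -6.961877559319541), array([309., 295.])), ((9.5, -16.96187755931954), array([301., 311.]))]
-30 TCP [290. 284.] [((9.5, 6.961877559319541), array([271., 286.])), ((-9.5, 6.961877559319541), array([291., 274.])), ((9.5, 16.96187755931954), array([259., 282.])), ((9.5, -6.961877559319541), array([288., 293.])), ((-9.5, -6.961877559319541), array([308., 281.])), ((9.5, -16.96187755931954), array([300., 298.]))]
wedge -35 -15 0 [263. 376.]
wedge -35 -15 16 [261. 354.]
wedge -35 -15 40 [258. 320.]
wedge -35 15 0 [227. 361.]
wedge -35 15 16 [225. 339.]
wedge -35 15 40 [221. 306.]
wedge 35 -15 0 [337. 329.]
wedge 35 -15 16 [335. 308.]
wedge 35 -15 40 [333. 275.]
wedge 35 15 0 [302. 315.]
wedge 35 15 16 [300. 294.]
wedge 35 15 40 [297. 261.]
[475.95693887 321.37418296  10.4798206 ] [ 4.60438861e-01  6.40218940e-01  1.60737465e+00  6.76763282e-05
  8.94017626e-01 -1.67815203e+00] [-0.68472962 -0.01957989  0.21762342]
```

The side view shows the real fingertips about 25 mm behind the reported TCP, so the fingers closed just above the wedge and didn't disturb it. I'll open and go lower in small steps, watching the force.

servo_tool:
  increments:
    - [0.3,0,0,0,0,0,0]
    - [0.3,0,0,0,0,0,0]
    - [0.3,0,0,0,0,0,0]
    - [0.3,0,0,0,0,0,0]
    - [0.3,0,0,0,0,0,0]
    - [0.3,0,0,0.02,0,0,0]
    - [0.3,0,0,0.02,0,0,0]
    - [0.3,0,0,0,0,0,0]

```text
time: 7.25
eef_pos: [475.2, 321.0, -2.7]
tcp_rot: [0.879, -3.014, 0.001]
wrist_force: [-0.1, 0.2, 0.1]
width: 59.5
grasp_force: 0.0
```

servo_tool:
  increments:
    - [0.3,0,0,0.02,0,0,0]
    - [0.3,0,0,0.02,0,0,0]
    - [0.3,0,0,0,0,0,0]
    - [0.3,0,0,0,0,0,0]

```text
time: 7.65
eef_pos: [475.8, 321.3, -13.7]
tcp_rot: [0.88, -3.015, 0.0]
wrist_force: [0.2, 0.6, -0.0]
width: 59.8
grasp_force: 0.0
```

servo_tool:
  increments:
    - [-0.7,0,0,0,0,0,0]
    - [-0.7,0,0,0,0,0,0]
    - [-0.7,0,0,0,0,0,0]
    - [-0.7,0,0,0,0,0,0]
    - [-0.7,0,0,0,0,0,0]
    - [-0.7,0,0,0,0,0,0]

```text
time: 8.25
eef_pos: [476.0, 321.4, -13.3]
tcp_rot: [-0.88, 3.016, 0.0]
wrist_force: [-0.1, -0.8, 2.0]
width: 30.1
grasp_force: 20.0
```

It's gripped at 30.1 mm with 20 N, so the fingertips are about 26 mm above the reported TCP. Now lift, carry and turn.

servo_tool:
  increments:
    - [-0.7,0,0,-0.07,0,0,0]
    - [-0.7,0,0,-0.11,0,0,0]
    - [-0.7,0,0,-0.11,0,0,0]
    - [-0.7,0,0,-0.11,0,0,0]
    - [-0.7,0.0493,-0.1504,0,0,0,0]
    - [-0.7,0.0493,-0.1504,0,0,0,0]
    - [-0.7,0.0493,-0.1504,0,0,0,0]
    - [-0.7,0.0493,-0.1504,0,0,0,0]

```text
time: 9.05
eef_pos: [523.2, 135.8, 106.6]
tcp_rot: [-0.881, 3.015, 0.0]
wrist_force: [0.1, 0.5, 0.0]
width: 29.8
grasp_force: 20.0
```

servo_tool:
  increments:
    - [-0.7,0.0493,-0.1504,0,0,0,0]
    - [-0.7,0.0493,-0.1504,0,0,0,0]
    - [-0.7,0.0493,-0.1504,0,0,0,0]
    - [-0.7,0.0493,-0.1504,0,0,0,0]
    - [-0.7,0.0493,-0.1504,0,0,0,0]
    - [-0.7,0.0493,-0.1504,0,0,0,0]
    - [-0.7,0.0493,-0.1504,0,0,0,0]
    - [-0.7,0,0,0,0,0,0.1348]

```text
time: 9.85
eef_pos: [606.3, -190.9, 106.0]
tcp_rot: [-0.656, 3.072, -0.004]
wrist_force: [-0.2, 1.0, -1.2]
width: 30.1
grasp_force: 20.0
```

servo_tool:
  increments:
    - [-0.7,0,0,0,0,0,0.1348]
    - [-0.7,0,0,0,0,0,0.1348]
    - [-0.7,0,0,0,0,0,0.1348]
    - [-0.7,0,0,0,0,0,0.1348]
    - [-0.7,0,0,0,0,0,0.1348]
    - [-0.7,0,0,0,0,0,0.1348]
    - [-0.7,0,0,0,0,0,0.1348]
    - [-0.7,0,0,0,0,0,0.1348]

```text
time: 10.65
eef_pos: [605.4, -184.5, 106.2]
tcp_rot: [-1.09, -2.946, -0.0]
wrist_force: [1.0, -0.5, 0.1]
width: 29.8
grasp_force: 20.0
```

servo_tool:
  increments:
    - [-0.7,0,0,0,0,0,0.1348]
    - [-0.7,0,0,0,0,0,0.1348]
    - [-0.7,0,0,0,0,0,0.1348]
    - [-0.7,0,0,0,0,0,0.1348]
    - [-0.7,0,0,0,0,0,0.1348]
    - [-0.7,0,0,0,0,0,0.1348]
    - [-0.7,0,0,0,0,0,0]
    - [-0.7,0,0,0,0,0,0]

```text
time: 11.45
eef_pos: [605.6, -184.5, 106.3]
tcp_rot: [-2.193, -2.249, 0.0]
wrist_force: [-0.3, -0.3, -1.3]
width: 29.8
grasp_force: 20.0
```

```bash
python3 - <<'E'
from h import *
im,st=snap('w7'); print(st['eef_pos'],R.from_rotvec(st['tcp_rot']).as_matrix().round(3),st['width'],st['grasp_force'])
E
```

```text
[ 605.55944805 -184.50623687  106.33403714] [[-0.025  1.    -0.   ]
 [ 1.     0.025  0.   ]
 [ 0.    -0.    -1.   ]] 29.792944811701744 19.992004930973053
```

View pics/w7.png

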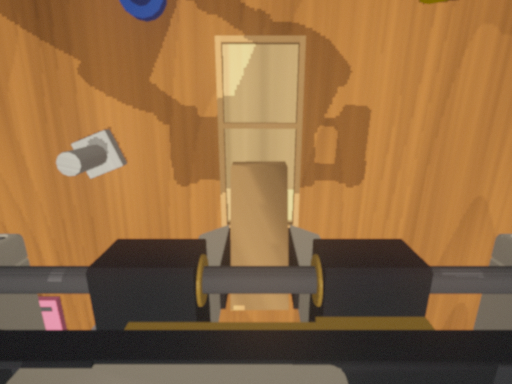

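The wedge hangs over the middle pocket, aligned with the tray (tray edges at columns 217–304, divider at row 125). I'll lower and release.

servo_tool:
  increments:
    - [-0.7,0,0,0.12,0,0,0]
    - [-0.7,0,0,0.12,0,0,0]
    - [-0.7,0,0,0.08,0,0,0]
    - [-0.7,0,0,0.04,0,0,0]
    - [-0.7,0,0,0.019,0,0,0]
    - [-0.7,0,0,0,0,0,0]
    - [-0.7,0,0,0,0,0,0]

```text
time: 12.2
eef_pos: [606.7, -184.9, -5.9]
tcp_rot: [2.196, 2.244, 0.002]
wrist_force: [0.4, -0.2, -1.3]
width: 29.8
grasp_force: 20.0
```

servo_tool:
  increments:
    - [-0.7,0,0,0.006,0,0,0]
    - [-0.7,0,0,0,0,0,0]
    - [-0.7,0,0,0,0,0,0]

```text
time: 12.5
eef_pos: [606.1, -184.7, -8.3]
tcp_rot: [2.197, 2.244, 0.001]
wrist_force: [0.9, 0.7, 1.8]
width: 29.7
grasp_force: 20.0
```

servo_tool:
  increments:
    - [-0.1,0,0,0,0,0,0]
    - [-0.1,0,0,0,0,0,0]
    - [-0.1,0,0,0,0,0,0]
    - [-0.1,0,0,0,0,0,0]
    - [-0.1,0,0,-0.03,0,0,0]
    - [-0.1,0,0,-0.08,0,0,0]
    - [-0.1,0,0,-0.15,0,0,0]
    - [-0.1,0,0,-0.15,0,0,0]

```text
time: 13.3
eef_pos: [605.2, -184.3, 115.4]
tcp_rot: [-2.197, -2.244, 0.001]
wrist_force: [0.3, 0.1, 0.2]
width: 41.0
grasp_force: 0.0
```

servo_tool:
  increments:
    - [0.1,0.0257,-0.1273,0,0,0,0]
    - [0.1,0.0257,-0.1273,0,0,0,0]
    - [0.1,0.0257,-0.1273,0,0,0,0]
    - [0.1,0.0257,-0.1273,0,0,0,0]
    - [0.1,0,0,0,0,0,-0.1233]
    - [0.1,0,0,0,0,0,-0.1233]
    - [0.1,0,0,0,0,0,-0.1233]
    - [0.1,0,0,0,0,0,0]

```text
time: 14.1
eef_pos: [452.5, -157.1, 114.8]
tcp_rot: [1.723, 2.626, 0.0]
wrist_force: [0.5, -0.6, 0.3]
width: 50.8
grasp_force: 0.0
```

```bash
python3 - <<'E'
from h import *
im,st=snap('w8'); print(st['time'],st['eef_pos'],R.from_rotvec(st['tcp_rot']).as_matrix().round(3),st['width'])
c=cam("wrist",st); h=hsv(im).astype(int)
m=(h[...,1]<45)&(h[...,2]>110); m[225:]=0
print([(b.min(0),b.max(0),b.mean(0)) for b in blobs(m,150)])
E
```

```text
14.1 [ 452.4711997  -157.09103329  114.78312175] [[-0.398  0.917  0.001]
 [ 0.917  0.398 -0.001]
 [-0.001  0.001 -1.   ]] 50.809654660097735
[(array([241, 166], dtype=int32), array([276, 207], dtype=int32), array([258.64444444, 183.91851852])), (array([297,   0], dtype=int32), array([336,  14], dtype=int32), array([316.55952381,   5.14285714]))]
```

View pics/w8.png

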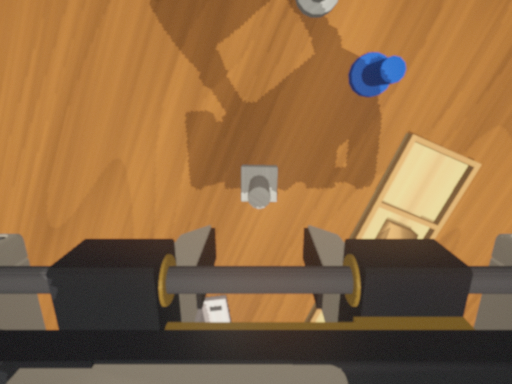

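The square dog is centred at column 259 and its head is aligned with the fingers. I'll descend and grip.

servo_tool:
  increments:
    - [0.1,0,0,0.12,0,0,0]
    - [0.1,0,0,0.12,0,0,0]
    - [0.1,0,0,0.09,0,0,0]
    - [0.1,0,0,0.047,0,0,0]
    - [0.1,0,0,0.02,0,0,0]
    - [0.1,0,0,0,0,0,0]

```text
time: 14.75
eef_pos: [452.2, -156.9, -5.4]
tcp_rot: [-1.727, -2.623, 0.0]
wrist_force: [-0.2, 0.3, 0.0]
width: 50.5
grasp_force: 0.0
```

servo_tool:
  increments:
    - [-0.9,0,0,0,0,0,0]
    - [-0.9,0,0,0,0,0,0]
    - [-0.9,0,0,0,0,0,0]
    - [-0.9,0,0,0,0,0,0]
    - [-0.9,0,0,0,0,0,0]
    - [-0.9,0,0,0,0,0,0]
  squeeze: 30

```text
time: 15.35
eef_pos: [452.5, -157.0, -4.7]
tcp_rot: [1.724, 2.625, 0.0]
wrist_force: [-1.1, 0.2, 3.6]
width: 18.6
grasp_force: 30.0
```

servo_tool:
  increments:
    - [-0.9,0,0,-0.05,0,0,0]
    - [-0.9,0,0,-0.1,0,0,0]
    - [-0.9,0,0,-0.1,0,0,0]
    - [-0.9,0,0,-0.1,0,0,0]
    - [-0.9,0,0,-0.05,0,0,0.1233]
    - [-0.9,0,0,0,0,0,0.1233]
    - [-0.9,0,0,0,0,0,0.1233]
    - [-0.9,0,0,0,0,0,0]

```text
time: 16.15
eef_pos: [452.0, -156.7, 114.7]
tcp_rot: [-2.199, -2.243, 0.0]
wrist_force: [0.2, 0.6, -2.1]
width: 18.5
grasp_force: 30.0
```

servo_tool:
  increments:
    - [-0.9,-0.0883,0.127,0,0,0,0]
    - [-0.9,-0.0883,0.127,0,0,0,0]
    - [-0.9,-0.0883,0.127,0,0,0,0]
    - [-0.9,-0.0883,0.127,0,0,0,0]
    - [-0.9,0,0,0,0,0,0]
    - [-0.9,0,0,0,0,0,0]

```text
time: 16.75
eef_pos: [606.4, -259.5, 112.7]
tcp_rot: [-2.193, -2.245, 0.001]
wrist_force: [-1.3, 0.2, -2.5]
width: 18.6
grasp_force: 30.0
```

servo_tool:
  increments:
    - [-0.9,0,0,0.12,0,0,0]
    - [-0.9,0,0,0.12,0,0,0]
    - [-0.9,0,0,0.08,0,0,0]
    - [-0.9,0,0,0.04,0,0,0]
    - [-0.9,0,0,0.02,0,0,0]
    - [-0.9,0,0,0,0,0,0]
    - [-0.9,0,0,0,0,0,0]

```text
time: 17.45
eef_pos: [607.7, -260.0, 2.5]
tcp_rot: [2.196, 2.244, 0.001]
wrist_force: [0.1, 0.1, -2.2]
width: 18.5
grasp_force: 30.0
```

servo_tool:
  increments:
    - [-0.9,0,0,0.003,0,0,0]
    - [-0.9,0,0,0,0,0,0]

```text
time: 17.65
eef_pos: [607.3, -259.8, 0.7]
tcp_rot: [2.197, 2.244, 0.001]
wrist_force: [0.7, -0.1, -1.7]
width: 18.6
grasp_force: 30.0
```

servo_tool:
  increments:
    - [-0.9,0,0,0.004,0,0,0]
    - [-0.9,0,0,0,0,0,0]

```text
time: 17.85
eef_pos: [607.4, -259.9, 0.2]
tcp_rot: [2.197, 2.244, 0.001]
wrist_force: [-1.7, 0.8, 5.0]
width: 18.3
grasp_force: 30.0
```

servo_tool:
  increments:
    - [-0.3,0,0,0,0,0,0]
    - [-0.1,0,0,0,0,0,0]
    - [-0.1,0,0,0,0,0,0]
    - [-0.1,0,0,0,0,0,0]
    - [-0.1,0,0,-0.03,0,0,0]
    - [-0.1,0,0,-0.1,0,0,0]
    - [-0.1,0,0,-0.15,0,0,0]
    - [-0.1,0,0,-0.12,0,0,0]

```text
time: 18.65
eef_pos: [607.3, -259.9, 121.6]
tcp_rot: [2.197, 2.244, 0.001]
wrist_force: [0.9, -0.2, 0.3]
width: 41.6
grasp_force: 0.0
```

servo_tool:
  increments:
    - [0.1,0.1168,-0.0712,0,0,0,0]
    - [0.1,0.1168,-0.0712,0,0,0,0]
    - [0.1,0.1168,-0.0712,0,0,0,0]
    - [0.1,0.1168,-0.0712,0,0,0,0]
    - [0.1,0.1168,-0.0712,0,0,0,0]
    - [0.1,0.1168,-0.0712,0,0,0,0]
    - [0.1,0.1168,-0.0712,0,0,0,0]
    - [0.1,0.1168,-0.0712,0,0,0,0]

```text
time: 19.45
eef_pos: [429.4, 18.1, 119.6]
tcp_rot: [2.198, 2.244, 0.002]
wrist_force: [0.5, 1.4, 0.1]
width: 50.6
grasp_force: 0.0
```

servo_tool:
  increments:
    - [0.1,0,0,0,0,0,0]
    - [0.1,0,0,0,0,0,0]

```text
time: 19.65
eef_pos: [430.6, 17.4, 119.7]
tcp_rot: [2.194, 2.246, 0.002]
wrist_force: [0.9, -1.0, 0.4]
width: 50.4
grasp_force: 0.0
```

```bash
python3 - <<'E'
from h import *
im,st=snap('w9'); print(st['time'],st['eef_pos'],R.from_rotvec(st['tcp_rot']).as_matrix().round(3)[:2,:2].tolist(),st['width'])
c=cam("wrist",st); h=hsv(im).astype(int)
m=(h[...,1]<60); m[222:]=0
for b in blobs(m,150): print(b.min(0),b.max(0),(b.min(0)+b.max(0))/2, ray(c,[(b.min(0)+b.max(0))/2],[30]))
m=(abs(h[...,0]-115)<10)&(h[...,1]>120); m[222:]=0
for b in blobs(m,150): print("blue",b.min(0),b.max(0), ray(c,[b.mean(0)],[20]))
E
```

```text
19.65 [430.59811433  17.36824215 119.706782  ] [[-0.023, 1.0], [1.0, 0.023]] 50.407403011910056
[241 164] [277 206] [259. 185.] [[429.6708904   19.65853869]]
[286   8] [318  28] [302.  18.] [[461.16430024 161.01337792]]
blue [311 205] [345 221] [[500.3872261  -11.69197808]]
```

The round dog is centred (column 259), so I'll descend and grip it.

servo_tool:
  increments:
    - [0.1,0,0,0.12,0,0,0]
    - [0.1,0,0,0.12,0,0,0]
    - [0.1,0,0,0.1,0,0,0]
    - [0.1,0,0,0.05,0,0,0]
    - [0.1,0,0,0.025,0,0,0]
    - [0.1,0,0,0,0,0,0]
    - [0.1,0,0,0,0,0,0]

```text
time: 20.4
eef_pos: [431.1, 16.4, -5.1]
tcp_rot: [2.198, 2.243, 0.001]
wrist_force: [0.9, 0.1, -0.2]
width: 50.5
grasp_force: 0.0
```

servo_tool:
  increments:
    - [-0.9,0,0,0,0,0,0]
    - [-0.9,0,0,0,0,0,0]
    - [-0.9,0,0,0,0,0,0]
    - [-0.9,0,0,0,0,0,0]
    - [-0.9,0,0,0,0,0,0]
    - [-0.9,0,0,0,0,0,0]

```text
time: 21.0
eef_pos: [430.4, 17.0, -5.5]
tcp_rot: [2.198, 2.245, 0.001]
wrist_force: [-0.1, 0.3, 2.0]
width: 18.5
grasp_force: 30.0
```

servo_tool:
  increments:
    - [-0.9,0,0,-0.05,0,0,0]
    - [-0.9,0,0,-0.1,0,0,0]
    - [-0.9,0,0,-0.1,0,0,0]
    - [-0.9,0,0,-0.1,0,0,0]
    - [-0.9,0,0,-0.05,0,0,0]
    - [-0.9,0,0,0,0,0,0]
    - [-0.9,-0.0735,0.1133,0,0,0,0]
    - [-0.9,-0.0735,0.1133,0,0,0,0]

```text
time: 21.8
eef_pos: [498.8, -25.6, 113.2]
tcp_rot: [-2.195, -2.245, 0.001]
wrist_force: [1.5, 0.3, -0.7]
width: 18.0
grasp_force: 30.0
```

servo_tool:
  increments:
    - [-0.9,-0.0735,0.1133,0,0,0,0]
    - [-0.9,-0.0735,0.1133,0,0,0,0]
    - [-0.9,-0.0735,0.1133,0,0,0,0]
    - [-0.9,0,0,0,0,0,0]
    - [-0.9,0,0,0,0,0,0]

```text
time: 22.3
eef_pos: [601.4, -89.8, 111.6]
tcp_rot: [-2.196, -2.241, 0.003]
wrist_force: [-0.2, 0.1, -2.4]
width: 18.3
grasp_force: 30.0
```

servo_tool:
  increments:
    - [-0.9,0,0,0.12,0,0,0]
    - [-0.9,0,0,0.12,0,0,0]
    - [-0.9,0,0,0.08,0,0,0]
    - [-0.9,0,0,0.04,0,0,0]
    - [-0.9,0,0,0.02,0,0,0]
    - [-0.9,0,0,0,0,0,0]
    - [-0.9,0,0,0,0,0,0]

```text
time: 23.0
eef_pos: [603.0, -89.6, 1.4]
tcp_rot: [2.196, 2.244, 0.002]
wrist_force: [-0.5, -0.6, -1.7]
width: 18.0
grasp_force: 30.0
```

servo_tool:
  increments:
    - [-0.9,0,0,0.004,0,0,0]
    - [-0.9,0,0,0.002,0,0,0]
    - [-0.9,0,0,0,0,0,0]

```text
time: 23.3
eef_pos: [603.0, -89.8, -0.5]
tcp_rot: [2.197, 2.244, 0.001]
wrist_force: [-1.3, 1.1, 4.5]
width: 18.0
grasp_force: 30.0
```

```bash
python3 -c "
from h import *
s=arm.read_state(); print(s['eef_pos'],s['wrist_force'])"
```

```text
[ 6.03010496e+02 -8.97744687e+01 -4.62798287e-01] [-1.27480027  1.08000504  4.5045101 ]
```

servo_tool:
  increments:
    - [-0.3,0,0,0,0,0,0]
    - [-0.1,0,0,0,0,0,0]
    - [-0.1,0,0,0,0,0,0]
    - [-0.1,0,0,0,0,0,0]
    - [-0.1,0,0,-0.03,0,0,0]
    - [-0.1,0,0,-0.1,0,0,0]
    - [-0.1,0,0,-0.15,0,0,0]
    - [-0.1,0,0,-0.12,0,0,0]

```text
time: 24.1
eef_pos: [602.7, -89.7, 121.2]
tcp_rot: [2.197, 2.244, 0.001]
wrist_force: [0.7, -0.1, -0.8]
width: 41.5
grasp_force: 0.0
```

servo_tool:
  increments:
    - [-0.1,-0.1367,-0.0834,0,0,0,0]
    - [-0.1,-0.1367,-0.0834,0,0,0,0]
    - [-0.1,-0.1367,-0.0834,0,0,0,0]
    - [-0.1,-0.1367,-0.0834,0,0,0,0]
    - [-0.1,-0.1367,-0.0834,0,0,0,0]
    - [-0.1,-0.1367,-0.0834,0,0,0,0]
    - [-0.1,0,0,0,0,0,-0.1263]
    - [-0.1,0,0,0,0,0,-0.1263]

```text
time: 24.9
eef_pos: [456.5, -340.5, 119.1]
tcp_rot: [1.88, 2.516, 0.0]
wrist_force: [-0.6, 0.3, 0.5]
width: 41.5
grasp_force: 0.0
```

servo_tool:
  increments:
    - [-0.1,0,0,0,0,0,-0.1263]
    - [-0.1,0,0,0,0,0,-0.1263]
    - [-0.1,0,0,0,0,0,0]
    - [-0.1,0,0,0,0,0,0]

```text
time: 25.3
eef_pos: [457.6, -338.9, 118.9]
tcp_rot: [1.539, 2.738, -0.0]
wrist_force: [-1.2, 0.1, -0.2]
width: 41.3
grasp_force: 0.0
```

```bash
python3 - <<'E'
from h import *
im,st=snap('w10'); print(st['time'],st['eef_pos'],R.from_rotvec(st['tcp_rot']).as_matrix().round(3)[:2,:2].tolist(),st['width'])
c=cam("wrist",st); h=hsv(im).astype(int)
m=(h[...,1]<45)&(h[...,2]>120); m[222:]=0
for b in blobs(m,100): print(b.min(0),b.max(0),cv2.minAreaRect(b))
E
```

```text
25.3 [ 457.60664893 -338.88064549  118.92005167] [[-0.52, 0.854], [0.854, 0.52]] 41.327110291676085
[442 197] [465 219] ((454.0000305175781, 208.50003051757812), (21.0190372467041, 22.360679626464844), 26.56505012512207)
[403 172] [451 215] ((426.6537780761719, 193.76922607421875), (38.551666259765625, 37.164913177490234), 33.6900634765625)
[254 154] [292 220] ((273.0714111328125, 187.001708984375), (36.89430236816406, 66.83820343017578), 1.3639276027679443)
```

View pics/w10.png

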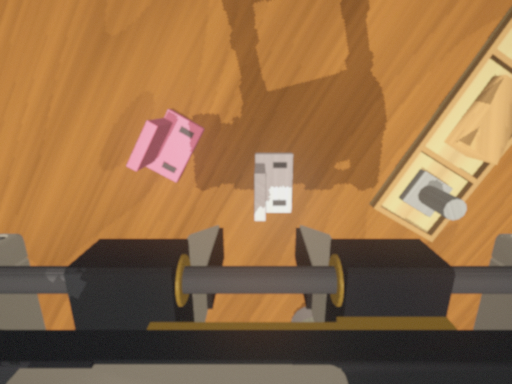

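The bracket is aligned with the plate at columns 254–267, midway between the fingers. The square dog and wedge are standing in their pockets. I'll descend and grip.

servo_tool:
  increments:
    - [-0.1,0,0,0.12,0,0,0]
    - [-0.1,0,0,0.12,0,0,0]
    - [-0.1,0,0,0.1,0,0,0]
    - [-0.1,0,0,0.053,0,0,0]
    - [-0.1,0,0,0.03,0,0,0]
    - [-0.1,0,0,0,0,0,0]
    - [-0.1,0,0,0,0,0,0]

```text
time: 26.05
eef_pos: [458.1, -339.3, -7.6]
tcp_rot: [1.535, 2.74, -0.0]
wrist_force: [-0.3, -0.6, 0.2]
width: 41.3
grasp_force: 0.0
```

servo_tool:
  increments:
    - [-1,0,0,0,0,0,0]
    - [-1,0,0,0,0,0,0]
    - [-1,0,0,0,0,0,0]
    - [-1,0,0,0,0,0,0]
    - [-1,0,0,0,0,0,0]
    - [-1,0,0,0,0,0,0]

```text
time: 26.65
eef_pos: [457.6, -338.9, -8.2]
tcp_rot: [1.534, 2.741, 0.0]
wrist_force: [0.9, -0.6, 2.5]
width: 9.6
grasp_force: 30.0
```

servo_tool:
  increments:
    - [-1,0,0,-0.05,0,0,0]
    - [-1,0,0,-0.1,0,0,0]
    - [-1,0,0,-0.15,0,0,0]
    - [-1,0,0,-0.1,0,0,0]
    - [-1,0,0,0,0,0,0]
    - [-1,0.1067,0.1115,0,0,0,0]
    - [-1,0.1067,0.1115,0,0,0,0]
    - [-1,0.1067,0.1115,0,0,0,0]

```text
time: 27.45
eef_pos: [492.2, -202.9, 110.3]
tcp_rot: [-1.535, -2.738, -0.0]
wrist_force: [1.4, 0.5, -0.6]
width: 9.5
grasp_force: 30.0
```

servo_tool:
  increments:
    - [-1,0.1067,0.1115,0,0,0,0]
    - [-1,0.1067,0.1115,0,0,0,0]
    - [-1,0.1067,0.1115,0,0,0,0]
    - [-1,0.1067,0.1115,0,0,0,0]
    - [-1,0.1067,0.1115,0,0,0,0]
    - [-1,0.1067,0.1115,0,0,0,0]
    - [-1,0.1067,0.1115,0,0,0,0]
    - [-1,0.1067,0.1115,0,0,0,0]

```text
time: 28.25
eef_pos: [586.4, 155.5, 110.1]
tcp_rot: [-1.533, -2.74, 0.002]
wrist_force: [0.5, -0.8, -1.5]
width: 9.8
grasp_force: 30.0
```

servo_tool:
  increments:
    - [-1,0,0,0,0,0,0.1223]
    - [-1,0,0,0,0,0,0.1223]
    - [-1,0,0,0,0,0,0.1223]
    - [-1,0,0,0,0,0,0.1223]
    - [-1,0,0,0,0,0,0.1223]
    - [-1,0,0,0,0,0,0]
    - [-1,0,0,0,0,0,0]

```text
time: 28.95
eef_pos: [586.5, 153.6, 110.6]
tcp_rot: [-2.315, -2.122, 0.002]
wrist_force: [-0.2, 0.7, -1.2]
width: 10.1
grasp_force: 30.0
```

```bash
python3 - <<'E'
from h import *
im,st=snap('w11'); print(st['time'],st['eef_pos'],R.from_rotvec(st['tcp_rot']).as_matrix().round(3)[:2,:2].tolist(),st['width'])
c=cam("wrist",st); h=hsv(im).astype(int)
# rows across tray: interior/rim edges
for v in (20,50,80,100,120,150):
    u=np.where((h[v,150:380,1]<138)&(h[v,150:380,2]>120))[0]+150
    print(v,u.min() if len(u) else None,u.max() if len(u) else None, [ray(c,[(x,v)],[14])[0].round(1).tolist() for x in ((u.min(),u.max()) if len(u) else ())])
E
```

```text
28.95 [586.51006146 153.60887169 110.56491208] [[0.087, 0.996], [0.996, -0.087]] 10.14341772920479
20 None None []
50 237 325 [[576.8, 274.9], [651.8, 268.5]]
80 237 323 [[574.3, 251.0], [649.5, 244.5]]
100 238 322 [[573.4, 234.2], [648.2, 227.8]]
120 238 319 [[571.5, 216.8], [645.0, 210.5]]
150 238 318 [[568.6, 189.6], [643.3, 183.2]]
```

The tray edges confirm the short tray centre at about (606,187.5) and 84.4°. I'll lower the bracket.

servo_tool:
  increments:
    - [-1,0,0.006,0.12,0,0,0]
    - [-1,0,0,0.12,0,0,0]
    - [-1,0,0,0.08,0,0,0]
    - [-1,0,0,0.04,0,0,0]
    - [-1,0,0,0.02,0,0,0]
    - [-1,0,0,0,0,0,0]
    - [-1,0,0,0,0,0,0]

```text
time: 29.7
eef_pos: [589.9, 153.7, -1.2]
tcp_rot: [2.318, 2.119, 0.003]
wrist_force: [0.1, -0.2, -0.5]
width: 10.0
grasp_force: 30.0
```

servo_tool:
  increments:
    - [-1,0,0,0.003,0,0,0]
    - [-1,0,0,0.002,0,0,0]
    - [-1,0,0,0,0,0,0]

```text
time: 30.0
eef_pos: [589.4, 153.6, -3.2]
tcp_rot: [2.319, 2.119, 0.002]
wrist_force: [-0.2, 0.8, 2.2]
width: 9.7
grasp_force: 30.0
```

servo_tool:
  increments:
    - [-0.5,0,0,0,0,0,0]
    - [-0.4,0,0,0,0,0,0]
    - [-0.4,0,0,0,0,0,0]
    - [-0.4,0,0,-0.03,0,0,0]
    - [-0.4,0,0,-0.1,0,0,0]
    - [-0.1,0,0,-0.15,0,0,0]
    - [-0.1,0,0,-0.12,0,0,0]
    - [-0.1,0,0,0,0,0,0]

```text
time: 30.8
eef_pos: [592.3, 154.1, 122.8]
tcp_rot: [2.314, 2.115, 0.015]
wrist_force: [1.0, 0.4, 0.2]
width: 41.0
grasp_force: 0.0
```

servo_tool:
  increments:
    - [-0.1,-0.0126,-0.1439,0,0,0,0]
    - [-0.1,-0.0126,-0.1439,0,0,0,0]
    - [-0.1,-0.0126,-0.1439,0,0,0,0]
    - [-0.1,0,0,0,0,0,0]
    - [-0.1,0,0,0,0,0,0]

```text
time: 31.3
eef_pos: [458.5, 154.0, 116.5]
tcp_rot: [2.319, 2.119, 0.001]
wrist_force: [0.7, 0.0, 0.2]
width: 41.2
grasp_force: 0.0
```

```bash
python3 - <<'E'
from h import *
im,st=snap('w12'); print(st['time'],st['eef_pos'],R.from_rotvec(st['tcp_rot']).as_matrix().round(3)[:2,:2].tolist(),st['width'])
c=cam("wrist",st); h=hsv(im).astype(int)
m=(h[...,2]<80); m[225:]=0
for b in blobs(m,150): print(b.min(0),b.max(0),b.mean(0))
m=(h[...,1]>150)&(abs(h[...,0]-26)<5)&(h[...,2]>130); m[225:]=0
for b in blobs(m,8): print("brass",b.mean(0),ray(c,[b.mean(0)],[40]))
E
```

```text
31.3 [458.54562893 154.04975821 116.53774698] [[0.09, 0.996], [0.996, -0.09]] 41.173461082528966
[242 163] [278 196] [261.8   180.008]
brass [261.73684211 193.21052632] [[459.89956585 152.05056477]]
```

servo_tool:
  increments:
    - [-0.1,-0.003,0.003,0.12,0,0,0]
    - [-0.1,0,0,0.12,0,0,0]
    - [-0.1,0,0,0.09,0,0,0]
    - [-0.1,0,0,0.05,0,0,0]
    - [-0.1,0,0,0.028,0,0,0]
    - [-0.1,0,0,0,0,0,0]
    - [-0.1,0,0,0,0,0,0]

```text
time: 32.05
eef_pos: [460.8, 153.0, -5.9]
tcp_rot: [2.319, 2.118, 0.002]
wrist_force: [0.1, -0.1, 0.7]
width: 41.3
grasp_force: 0.0
```

servo_tool:
  increments:
    - [-0.9,0,0,0,0,0,0]
    - [-0.9,0,0,0,0,0,0]
    - [-0.9,0,0,0,0,0,0]
    - [-0.9,0,0,0,0,0,0]
    - [-0.9,0,0,0,0,0,0]
    - [-0.9,0,0,0,0,0,0]
  squeeze: 20

```text
time: 32.65
eef_pos: [460.2, 153.0, -5.7]
tcp_rot: [2.319, 2.119, 0.002]
wrist_force: [-0.5, -1.3, 5.2]
width: 21.1
grasp_force: 20.0
```

servo_tool:
  increments:
    - [-0.9,0,0,-0.05,0,0,0]
    - [-0.9,0,0,-0.1,0,0,0]
    - [-0.9,0,0,-0.15,0,0,0]
    - [-0.9,0,0,-0.1,0,0,0]
    - [-0.9,0.081,0.119,0,0,0,0]
    - [-0.9,0.081,0.119,0,0,0,0]
    - [-0.9,0.081,0.119,0,0,0,0]
    - [-0.9,0.081,0.119,0,0,0,0]

```text
time: 33.45
eef_pos: [611.6, 237.7, 113.5]
tcp_rot: [-2.319, -2.119, 0.001]
wrist_force: [0.4, -0.3, -0.7]
width: 21.5
grasp_force: 20.0
```

servo_tool:
  increments:
    - [-0.9,0,0,0,0,0,0]
    - [-0.9,0,0,0,0,0,0]
    - [-0.9,0,0,0.12,0,0,0]
    - [-0.9,0,0,0.12,0,0,0]
    - [-0.9,0,0,0.08,0,0,0]
    - [-0.9,0,0,0.04,0,0,0]
    - [-0.9,0,0,0,0,0,0]
    - [-0.9,0,0,0,0,0,0]

```text
time: 34.25
eef_pos: [611.1, 236.9, 7.2]
tcp_rot: [2.319, 2.118, 0.003]
wrist_force: [0.2, -0.0, -0.3]
width: 21.4
grasp_force: 20.0
```

servo_tool:
  increments:
    - [-0.9,0,0,0.01,0,0,0]
    - [-0.9,0,0,0.005,0,0,0]
    - [-0.9,0,0,0,0,0,0]

```text
time: 34.55
eef_pos: [610.8, 237.0, 1.8]
tcp_rot: [2.319, 2.119, 0.001]
wrist_force: [0.1, -0.5, -0.3]
width: 21.4
grasp_force: 20.0
```

Target is about −0.8, so I'll lower a little more until contact.

servo_tool:
  increments:
    - [-0.9,0,0,0.005,0,0,0]
    - [-0.9,0,0,0.003,0,0,0]
    - [-0.9,0,0,0,0,0,0]

```text
time: 34.85
eef_pos: [610.8, 236.9, -0.6]
tcp_rot: [2.319, 2.119, 0.001]
wrist_force: [-1.7, -1.0, 2.8]
width: 21.1
grasp_force: 20.0
```

servo_tool:
  increments:
    - [-0.4,0,0,0,0,0,0]
    - [-0.2,0,0,0,0,0,0]
    - [-0.2,0,0,0,0,0,0]
    - [-0.2,0,0,0,0,0,0]
    - [-0.2,0,0,-0.03,0,0,0]
    - [-0.2,0,0,-0.1,0,0,0]
    - [-0.2,0,0,-0.15,0,0,0]
    - [-0.2,0,0,-0.12,0,0,0]

```text
time: 35.65
eef_pos: [611.1, 237.0, 121.7]
tcp_rot: [2.319, 2.119, 0.003]
wrist_force: [0.5, 0.8, -0.3]
width: 36.8
grasp_force: 0.0
```

servo_tool:
  increments:
    - [0,0,-0.15,-0.05,0,0,0]
    - [0,0,-0.15,-0.05,0,0,0]
    - [0,0,-0.15,-0.05,0,0,0]
    - [0,0,-0.15,-0.05,0,0,0]
    - [0,0,0,0,0,0,0]
    - [0,0,0,0,0,0,0]

```text
time: 36.25
eef_pos: [431.4, 253.5, 180.4]
tcp_rot: [2.317, 2.12, 0.005]
wrist_force: [0.7, -0.3, 0.8]
width: 45.9
grasp_force: 0.0
```

```bash
python3 - <<'E'
from h import *
a=arm.read_camera("top")[130:280,120:400,::-1]; b=arm.read_camera("side")[120:300,150:350,::-1]
a=cv2.resize(a,(640,343),interpolation=cv2.INTER_CUBIC)
b=cv2.resize(b,None,fx=1.4,fy=1.4,interpolation=cv2.INTER_CUBIC)
w=np.zeros((252,640,3),np.uint8); w[:,:280]=b[:252]
cv2.imwrite("pics/final.png",np.vstack([a,w]))
s=arm.read_state(); print(s["time"],s["eef_pos"])
E
```

```text
36.35 [432.32452776 253.0571641  179.08273807]
```

View pics/final.png

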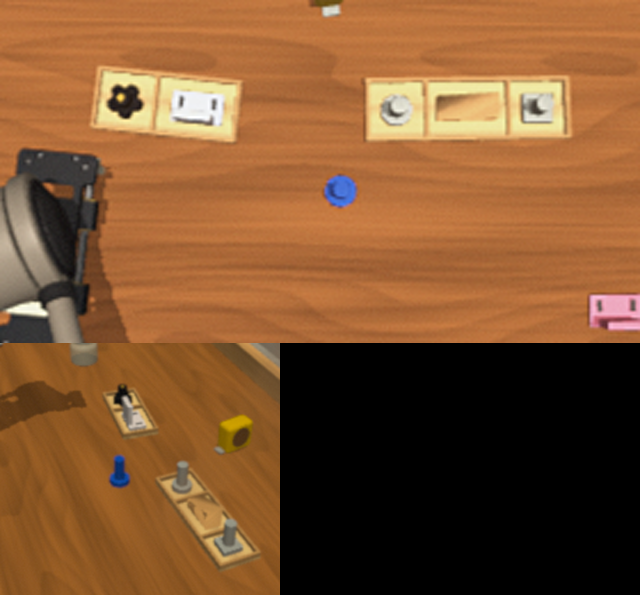

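All five parts are upright in the right pockets: knob (125,100), bracket (197,105), round dog (397,108), wedge (466,107), square dog (538,105). The bystanders and look-alikes in view are untouched, so I'm handing in.

```bash
python3 -c "
from station import arm
print(arm.close_job())"
```

```text
the job is handed in; nothing more can be done
None
```

Both kits are made up and the job is handed in at about 36 s: wedge and both dogs in the long tray, bracket and star knob in the short tray, all upright in their pockets in the last pictures, and no bystander or look-alike handled.

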